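Hold the ball-ended punch up to the inspection camera

TASK

Take the punch with the ball end out of the wooden rest and hold it up to the inspection camera: the centre of the ball 60 mm in front of the lens and on the lens's axis, the shank in line with that axis and pointing away from the lens. Leave the other punches, the loupe and the pot where they are and do not touch the camera. Finish holding the punch still in that position; do not put it down or let go.

Things in the scene. Friction and masses are not known exactly. Their poses are not given: they have to be found in the camera images.
- ball_punch_mid (a point): The part to present: steel punch, 12 mm square shank, ends in a ball of 24 mm diameter; lies in the rest. This point: centre of the shank half-way between the rails, where to grip. x axis: along the shank towards the ball; z up. Shank from x -64 to +50 mm, ball centre at x +68 mm on the same axis. 0.10 to 0.20 kg, balances 17 mm from here towards the ball.
- ball (a point): Centre of the ball of the ball-ended punch (same axes as ball_punch_mid).
- focus (a point): The point where the part is wanted: on the axis of the camera's lens, 60 mm in front of its glass, in free air. It turns with the camera head. Its x axis points from here straight back into the lens, so it slopes upward away from the robot; y is level.
- cam: Inspection camera on a stand, fixed: grey round foot 120 mm across, steel post 314 mm high, black head (48 mm cube, lens barrel 46 mm across, its glass 55 mm from the pivot) in a fork, pivot 270 mm up and 78 mm in front of the post. Origin: centre of the foot's underside. The lens faces roughly to the robot (-x of this frame) and looks downward.
- cam_head (a joint): Downward tilt of the camera head, rad: 0 looks level, grows as it looks down. Stiff; it is to stay as found.
- rest: Notched wooden tool rest, fixed, 100 x 262 mm; origin: centre of its underside. Board 10 mm thick; two 10 mm rails along y at x -36 and +36 mm; shanks lie on them at 38 mm height, loosely between teeth 8 mm higher. Four places at y -96, -32, +32, +96 mm, working ends to +x. Which punch lies in which place changes.
- loupe: Folding loupe, 30 x 65 x 18 mm, loose bystander; origin at the centre of its underside.
- polish_pot: Round pot, 58 mm diameter, 50 mm high, loose bystander; origin at the centre of its underside.
- disc_punch_mid (a point): A steel punch, shank 12 mm square, about 140 mm long, lying in a place of the wooden rest, ending in a flat round disc, 26 mm across: to be left alone. Point and axes as for the ball-ended punch.
- point_punch_mid (a point): A steel punch, shank 12 mm square, about 140 mm long, lying in a place of the wooden rest, ending in a tapered point: to be left alone. Point and axes as for the ball-ended punch.
- spade_punch_mid (a point): A steel punch, shank 12 mm square, about 140 mm long, lying in a place of the wooden rest, ending in a flat 30 mm wide spade blade: to be left alone. Point and axes as for the ball-ended punch.
Things that resemble listed ones, but are neither listed nor needed, are in the scene too. What is shaped like the part that bears ball_punch_mid but green is not meant.

How it is judged (in metres and radians):
On the way:
1. the ball-ended punch is lifted clear of the rest (height (world z) of ball_punch_mid above 0.085 m and contact force between ball_punch and rest below 0.01 N and contact force between ball_punch and the fingers above 1 N), for 0.2 s.
At the end, for the whole second after the job is handed in: The fingers hold the punch still in the air, nothing else carrying it: ball centre within 12 mm of the point 60 mm in front of the lens, shank within 0.15 rad of the lens axis with its butt away from the lens; the other punches, loupe and pot within 20 mm of where they were (distance between ball and focus below 0.012 m and angle between the x axis of ball_punch_mid and the x axis of focus, either way round below 0.15 rad and x of ball_punch_mid in the frame of focus below -0.03 m and height (world z) of ball_punch_mid above 0.1 m and contact force between ball_punch and the fingers above 1 N and contact force between ball_punch and cam below 0.01 N and contact force between ball_punch and rest below 0.01 N and linear speed of ball_punch below 0.02 m/s and angular speed of ball_punch below 0.15 rad/s and distance of each of disc_punch_mid, point_punch_mid, spade_punch_mid, loupe, polish_pot from where it was at the start of the episode below 0.02 m); the arm keeps its last pose, push and grip.
It fails at once if the camera is touched (contact force between cam and anything else above 1 N).
It fails at once if another punch, the loupe or the pot is shifted (distance of any of disc_punch_mid, point_punch_mid, spade_punch_mid, loupe, polish_pot from where it was at the start of the episode above 0.025 m).
It also fails if it takes over 32 s, if anything falls off the work surface, if the arm or the gripper's body presses on something with over 40 N, if the wrist force passes 120 N, or if a joint passes its speed limit or range.

ROBOT

A 7-joint arm with a two-finger parallel gripper is mounted at the origin on a cart in front of the work surface, level with it; the furniture and walls round the work are solid. World frame = base frame: x ahead of the robot, y to its left, z up, the work surface at z = 0. Lengths are in m, angles in degrees, forces in N, time in s.
With the tool pointing down it reaches from about 0.4 to 0.925 m from the base axis. Payload 4.1 kg.
Tool frame: the origin (TCP) lies midway between the tips of the shut fingers; the grasp point (between the pads) lies 19 mm behind it; z points along the fingers, y is the line along which they close (so a half turn about z gives the same grasp; the last joint's range is limited). The gripper opens to 85 mm and grips with 20 to 120 N. Pads are 22 mm wide; open, the fingers measure 114 mm over their backs; the gripper's body (76 mm by 85 mm) begins 54 mm behind the grasp point. The pads swing forward as they close: fully open they stand 13 mm farther back than shut.
Start: joints at [70.474, 22.827, 2.584, 88.041, -1.071, 69.15, -2.905], TCP at [0.156, -0.631, 0.231] pointing down, gripper open.
Joint ranges: [-161.44, 161.44], [-28.35, 127.94], [-78.24, 83.42], [0, 140.83], [-78.03, 258.03], [13.02, 114.36], [-168.23, 168.23]. Speed limits (degrees/s): [147.25, 147.25, 180, 180, 180, 180, 180].

INTERFACE

Orientations are given as [roll, pitch, yaw] about the fixed x, y, z axes, in that order (R = Rz(yaw) Ry(pitch) Rx(roll)).
In Python, from plant import sensors, snapshot, order, spotter gives the robot as it stands.
- The arm moves only by the shell command python3 -m handwheel 'ROWS' [FORCE]. ROWS is JSON, a list of rows, each an object with "hand": the closure, from -1 (fully open) to 1 (shut), so that 0 is half open; "slide": the shift along the world's x, y, z in cm, a list of three; "twist": the turn, a rotation vector about the world's x, y, z in degrees, a list of three. In form: [{"hand": hand, "slide": [tx, ty, tz], "twist": [rx, ry, rz]}, ...]. A call has 1 to 12 rows; each row is the pose to reach, as a shift and turn from the pose commanded when the call began; what a row does not reach only later rows make up. A row lasts 1/8 s, in which the tool goes at most 62.5 mm and 10.7 degrees, less where a joint would pass 70% of its speed; a pose out of reach is approached as far as the arm can. A call with a gripper value outside its range is refused whole. The fingers move at their own pace and stop on an object; FORCE is the grip in N (left out, the last holds). Time passes only in rows, so rows that repeat a pose let the fingers close. It gives the time, the measured TCP pose, the force, the opening and the grip force at its end, in the units of the state.
- sensors.get_obs(): the state, without advancing time (a new reading comes with each control period).
- snapshot(name): name is "scene" or "top" or "wrist"; returns a dict with "image" (384x512x3 uint8, red, green, blue), "intrinsics" (3x3 intrinsics, pixels), "k1" (the pictures are not rectified: a ray, as slopes to the right and down, at radius r is drawn at 1 + k1 r^2 times it, then the intrinsics apply), "R" (3x3) and "t" (3): a world point X has camera coordinates R X + t. Camera axes: x right, y down, z forward; pixel columns grow to the right and rows downward; lengths in m; the calibration is good to about 2 mm. A picture is of the moment at which its call begins. There is no depth.
- order.close_job(): hands the job in; it is judged then, once.
Trained networks look in a picture, given as the dict that the camera call returned (one of the last four; its "shot" number tells which), for a name from the list of things; names that differ only in an ending like _2 or _b are one class to them, and where a whole thing is asked for, a point or a joint stands for the part that bears it (a point fixed in the world has none). Each returns a list of dicts, best first, with "score" (0 to 1); they miss things now and then, are a little off and sometimes report something else, mostly with a low value. They report only what shows in the picture. A call takes as long as a camera call. They do not tell look-alikes from the thing itself.
- spotter.trace(query, picture): "pixels" (384x512 bool, what is visible of it).
- spotter.mark_of(query, picture): "centre" ([x, y, z] in m, in world coordinates, good to about 4 mm: a listed point, or the origin of a listed thing).
The state is a dict: "clock": time; "qpos": joint angles; "joint_velocities": joint speeds; "tau": joint torques, N m; "tool_pos": TCP position; "orientation": TCP orientation; "contact_force": force on the tool from outside, world axes, zero at the start; "ft_torque": the same for the moment, N m; "width": finger opening in m; "grip_force": force on a finger pad.
Only numpy, scipy, OpenCV 4.12 (cv2) and the standard library are available. Lean on these libraries where they do the work, as an engineer would, in place of code of your own. Each camera call takes 0.05 s, during which the arm holds its last target. There are 200 camera calls.

## Working session

There is one attempt and no reset: what is moved stays moved. The work goes in short steps, Python scripts to look and compute and a shell command to move; the robot and the scene stay as the last step left them, time stands still between calls to the robot, and variables do not carry over. Pictures are saved under pics/ and viewed, at most 10 in all, crops included, and the job is handed in when it is done.

```bash
mkdir -p pics
cat > h.py <<'E'
import numpy as np, cv2
from plant import sensors, snapshot, order, spotter
def save(p,n): cv2.imwrite('pics/'+n,p['image'][:,:,::-1])
def proj(p,X):
    c=p['R']@np.array(X)+p['t']; s=c[:2]/c[2]; s=s*(1+p['k1']*(s@s)); K=p['intrinsics']
    return K[:2,:2]@s+K[:2,2]
def ray(p,uv):
    K=p['intrinsics']; d=np.linalg.inv(K[:2,:2])@(np.array(uv)-K[:2,2]); s=d.copy()
    for _ in range(20): s=d/(1+p['k1']*(s@s))
    R=p['R']; r=R.T@np.array([*s,1]); return -R.T@p['t'], r/np.linalg.norm(r)
def onz(p,uv,z):
    o,r=ray(p,uv); return o+r*(z-o[2])/r[2]
E
python3 - <<'E'
from h import *
ps=[snapshot('scene'),snapshot('top')]
save(ps[0],'s0.png');save(ps[1],'t0.png')
import numpy as np
np.set_printoptions(precision=4,suppress=True)
for p in ps:
  for q in ['ball_punch_mid','ball','focus','cam','cam_head','rest','loupe','polish_pot','disc_punch_mid','point_punch_mid','spade_punch_mid']:
    try: print(q,[(np.round(d['centre'],4),round(d['score'],2),proj(p,d['centre']).round()) for d in spotter.mark_of(q,p)])
    except Exception as e: print(q,e)
cv2.imwrite('pics/st0.png',cv2.resize(np.hstack([p['image'][:,:,::-1] for p in ps]),(800,300)))
o=sensors.get_obs();print(o)
E
```

```text
ball_punch_mid [(array([ 0.5279, -0.1766,  0.044 ]), 0.64, array([285., 283.])), (array([ 0.3481, -0.1614,  0.0076]), 0.6, array([217., 328.])), (array([0.7865, 0.0948, 0.0001]), 0.35, array([297., 175.]))]
ball [(array([ 0.5961, -0.1678,  0.043 ]), 0.74, array([306., 266.])), (array([ 0.4157, -0.1656,  0.0149]), 0.65, array([242., 311.])), (array([ 0.5229, -0.1184,  0.0405]), 0.49, array([268., 267.]))]
focus []
cam [(array([ 0.7877,  0.0945, -0.0028]), 0.93, array([298., 175.]))]
cam_head it knows: ball, ball_punch_mid, cam, disc_punch_mid, focus, loupe, point_punch_mid, polish_pot, rest, spade_punch_mid
rest [(array([ 0.5273, -0.1435, -0.0029]), 0.85, array([275., 283.]))]
loupe [(array([0.5821, 0.2908, 0.0026]), 0.72, array([201., 163.])), (array([ 0.6721,  0.2711, -0.    ]), 0.58, array([230., 155.]))]
polish_pot [(array([0.6701, 0.2705, 0.0022]), 0.83, array([230., 155.]))]
disc_punch_mid [(array([ 0.5144, -0.0547,  0.0421]), 0.62, array([250., 250.]))]
point_punch_mid [(array([ 0.5403, -0.2424,  0.0435]), 0.65, array([307., 302.]))]
spade_punch_mid [(array([ 0.5241, -0.1159,  
[... 886 characters left out ...]
)]
point_punch_mid []
spade_punch_mid [(array([ 0.5267, -0.1148,  0.0489]), 0.76, array([292., 204.])), (array([ 0.5317, -0.1767,  0.0495]), 0.3, array([314., 202.]))]
{'clock': 1.1, 'qpos': array([70.4734, 22.8266,  2.5838, 88.041 , -1.0717, 69.1498, -2.9037]), 'joint_velocities': array([ 0.043 , -0.0353, -0.0747, -0.1255,  0.05  , -0.0365,  0.0173]), 'tau': array([ -0.0006, -47.5028,   1.363 , -25.4524,   0.0116,   0.001 ,
         0.    ]), 'tool_pos': array([ 0.1557, -0.6311,  0.2313]), 'orientation': array([179.9932,   0.0002,  13.8598]), 'contact_force': array([ 0.091 , -1.0273,  0.1039]), 'ft_torque': array([-0.0136,  0.0168, -0.0372]), 'grip_force': 0.0, 'width': 0.08542893637102533}
```

View pics/s0.png

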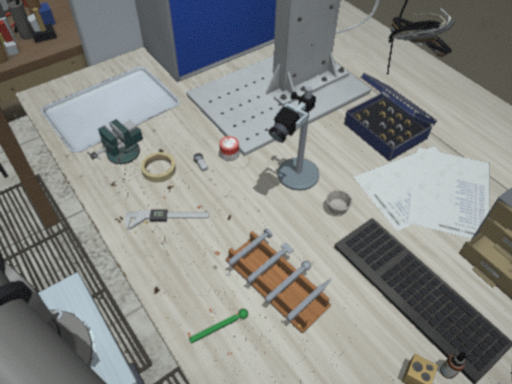

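View pics/t0.png

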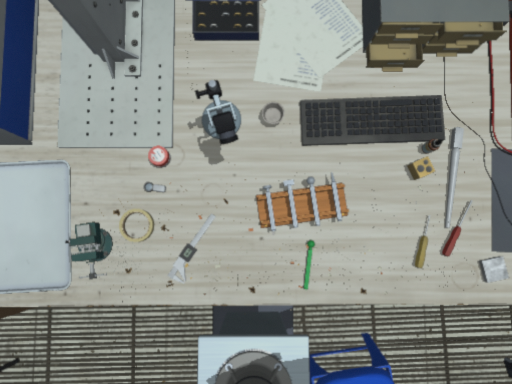

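Run:
```python
import cv2
a=cv2.imread('pics/s0.png');b=cv2.imread('pics/t0.png')
c=[cv2.resize(x,(400,400),interpolation=cv2.INTER_CUBIC) for x in (a[230:330,200:340],a[70:190,220:340])]
import numpy as np
c=[cv2.resize(a[230:340,200:350],(400,293),interpolation=3),cv2.resize(a[60:190,220:380],(400,293),interpolation=3)]
d=[cv2.resize(b[150:285,250:380],(400,293),interpolation=3),cv2.resize(b[70:180,160:310],(400,293),interpolation=3)]
cv2.imwrite('pics/crop1.png',np.vstack([np.hstack(c),np.hstack(d)]))
```

```text
(no output)
```

View pics/crop1.png

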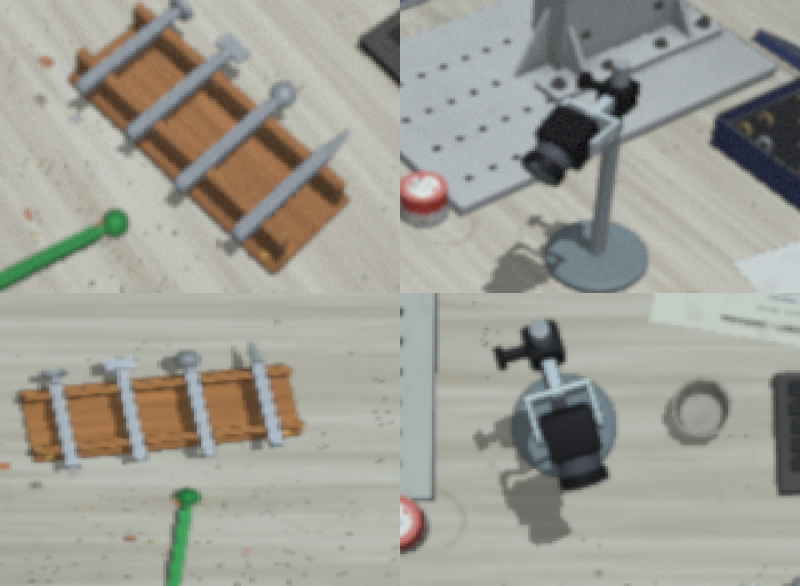

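Candidates for the ball punch are the steel one in the rest's third place, scene (285,283) with its ball at (306,266), and the green one at scene (217,328), ball (242,311). The green one is excluded by the description, and the crop confirms the rest one is steel with a round ball. The neighbours are the spade (left), the point (right) and the disc (far left). The camera head is black at scene (287,121), with its lens near (277,134).

I'll fit the camera's yaw and tilt from the dark head silhouette in both views.

```bash
cat > fit.py <<'E'
from h import *
from scipy.optimize import minimize
def geom(v):
    x,y,yaw,t=v; c,s=np.cos(yaw),np.sin(yaw)
    Rz=np.array([[c,-s,0],[s,c,0],[0,0,1]])
    P=np.array([x,y,0])+Rz@[-.078,0,.27]
    d=Rz@[-np.cos(t),0,-np.sin(t)]; yv=Rz@[0,1,0]; n=np.cross(d,yv)
    return P,d,yv,n
def hulls(v,p):
    P,d,yv,n=geom(v)
    cube=[P+.024*(a*d+b*yv+c*n) for a in(-1,1) for b in(-1,1) for c in(-1,1)]
    bar=[P+a*d+.023*(np.cos(q)*yv+np.sin(q)*n) for a in(.024,.055) for q in np.linspace(0,6.28,24)]
    return [cv2.convexHull(np.float32([proj(p,X) for X in s])) for s in(cube,bar)]
S=4
def mask(v,p,roi):
    x0,y0,x1,y1=roi; m=np.zeros(((y1-y0)*S,(x1-x0)*S),np.float32)
    for h in hulls(v,p): cv2.fillPoly(m,[np.int32(np.round((h-np.float32([x0-.5,y0-.5]))*S*16))],1,shift=4)
    return cv2.resize(m,(x1-x0,y1-y0),interpolation=cv2.INTER_AREA)
def dark(p,roi,thr=65):
    x0,y0,x1,y1=roi; g=p['image'][y0:y1,x0:x1].max(2)
    return cv2.morphologyEx((g<thr).astype(np.uint8),cv2.MORPH_CLOSE,np.ones((3,3))).astype(np.float32)
def fit(views,x0,prior=(.004,.004)):
    D=[dark(p,r) for p,r in views]
    def cost(v):
        e=sum(np.abs(mask(v,p,r)-m).sum()/m.sum() for (p,r),m in zip(views,D))
        return e+.02*(((v[0]-x0[0])/prior[0])**2+((v[1]-x0[1])/prior[1])**2)
    best=None
    for yw in np.radians(np.arange(-50,51,10)):
        for t in np.radians([15,30,45,60]):
            v=np.array([*x0,yw,t]); c=cost(v)
            if best is None or c<best[0]: best=(c,v)
    v=best[1]
    for _ in range(3):
        sx=np.vstack([v]+[v+e for e in np.diag([.004,.004,.1,.1])])
        r=minimize(cost,v,method='Nelder-Mead',options=dict(initial_simplex=sx,maxiter=400)); v=r.x
    return v,r.fun,D
def overlay(p,v,roi,k):
    x0,y0,x1,y1=roi; im=cv2.resize(p['image'][y0:y1,x0:x1,::-1],None,fx=k,fy=k,interpolation=3)
    for h in hulls(v,p): cv2.polylines(im,[np.int32((h-np.float32([x0-.5,y0-.5]))*k)],True,(0,0,255))
    return im
E
python3 - <<'E'
from fit import *
ps=[snapshot('scene'),snapshot('top')]
rois=[(264,106,302,146),(205,100,240,148)]
v,c,D=fit(list(zip(ps,rois)),[.7888,.0925])
print(v[:2],np.degrees(v[2:]),c)
P,d,yv,n=geom(v); print(P,d,'focus',P+.115*d,'mid',P+.183*d)
ims=[cv2.resize(overlay(p,v,r,10),(390,400)) for p,r in zip(ps,rois)]
ms=[cv2.cvtColor(cv2.resize(m*255,(390,200),interpolation=0).astype(np.uint8),8) for m in D]
cv2.imwrite('pics/o1.png',np.vstack([np.hstack(ims),np.hstack(ms)]))
E
```

```text
[0.78958982 0.09370273] [16.53190774 17.73639505] 1.0573410441500972
[0.71481423 0.07150789 0.27      ] [-0.91309448 -0.27102411 -0.30463814] focus [0.60980837 0.04034012 0.23496661] mid [0.54771794 0.02191048 0.21425122]
```

View pics/o1.png

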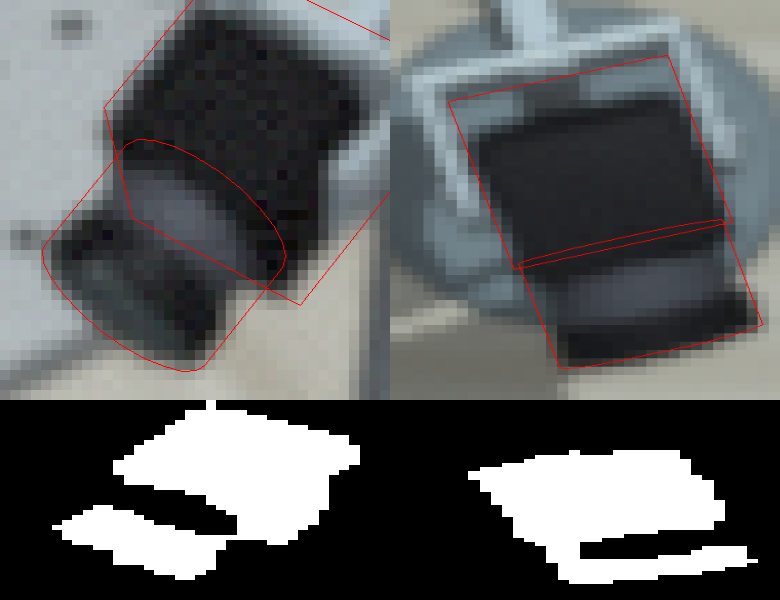

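```bash
sed -i 's/^    return cv2.morph.*/    m=cv2.morphologyEx((g<thr).astype(np.uint8),cv2.MORPH_CLOSE,np.ones((3,3)))\n    n,l,s,_=cv2.connectedComponentsWithStats(m,connectivity=4); return (l==1+s[1:,4].argmax()).astype(np.float32)/; s/thr=65/thr=102/' fit.py
python3 - <<'E'
from fit import *
ps=[snapshot('scene'),snapshot('top')]
rois=[(264,102,302,146),(205,100,242,148)]
V=list(zip(ps,rois))
for sub in (V,V[:1],V[1:]):
    v,c,D=fit(sub,[.7888,.0925]); print(v[:2],np.degrees(v[2:]),c)
v,c,D=fit(V,[.7888,.0925])
P,d,yv,n=geom(v); print(P,d,'focus',P+.115*d,'mid',P+.183*d)
ims=[cv2.resize(overlay(p,v,r,10),(390,400)) for p,r in zip(ps,rois)]
ms=[cv2.cvtColor(cv2.resize(m*255,(390,200),interpolation=0).astype(np.uint8),8) for m in D]
cv2.imwrite('pics/o2.png',np.vstack([np.hstack(ims),np.hstack(ms)]))
E
```

```text
[0.78748967 0.09198477] [15.21769018 41.60692286] 0.5481945966208659
[0.78826457 0.09228893] [12.91443823 43.22401693] 0.24484198062599774
[0.78861507 0.09208804] [15.14446299 15.76873112] 0.26552023575783945
[0.71222471 0.07151078 0.27      ] [-0.72149951 -0.19626631 -0.66401656] focus [0.62925226 0.04894015 0.1936381 ] mid [0.5801903  0.03559404 0.14848497]
```

View pics/o2.png

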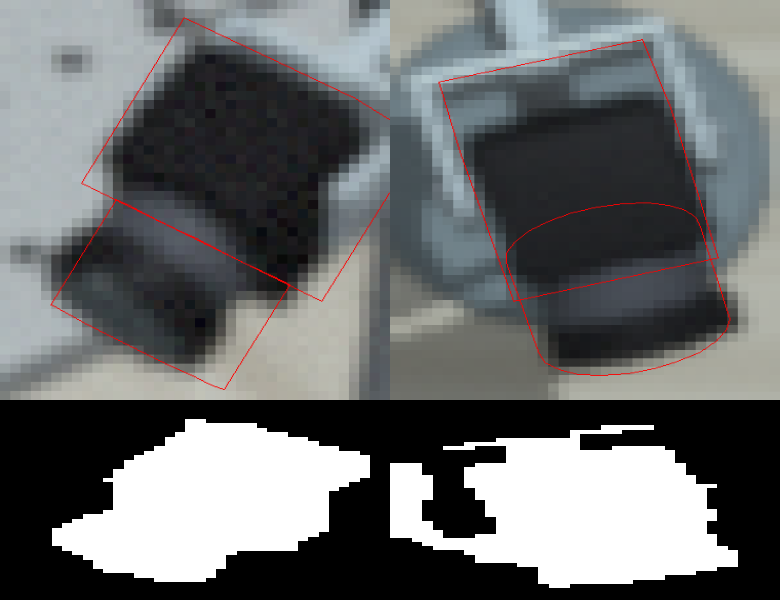

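Run:
```python
from h import *
from scipy.spatial.transform import Rotation as Ro
np.set_printoptions(precision=3,suppress=True)
P=np.array([.712,.0715,.27])
for n in('scene','top','wrist'):
    p=snapshot(n); c=-p['R'].T@p['t']; u=P-c; print(n,c,u/np.linalg.norm(u),p['intrinsics'][0,0],p['k1'])
o=sensors.get_obs(); T=Ro.from_euler('xyz',o['orientation'],degrees=True).as_matrix()
print('cam in tool',T.T@(c-o['tool_pos']),'\n',T.T@p['R'].T,o['clock'])
```

```text
scene [ 0.149 -0.566  1.037] [ 0.492  0.557 -0.67 ] 479.39971337740326 -0.006824780218246073
top [0.43  0.001 1.286] [ 0.267  0.066 -0.961] 433.32790309535915 0.013987603060135257
wrist [ 0.233 -0.612  0.373] [ 0.57   0.813 -0.123] 291.81229100461815 -0.040966104061980646
cam in tool [ 0.08  -0.    -0.142] 
 [[ 0.    -0.95  -0.312]
 [ 1.     0.    -0.   ]
 [ 0.    -0.312  0.95 ]] 1.45
```

Run:
```python
from fit import *
ps=[snapshot('scene'),snapshot('top')]
rois=[(264,102,306,148),(200,96,246,148)]
for p,(x0,y0,x1,y1) in zip(ps,rois):
    cv2.imwrite  # noop
ims=[]
for p,r in zip(ps,rois):
    for t,yw in ((20,15),(30,15),(40,15)):
        im=overlay(p,[.7888,.0925,np.radians(yw),np.radians(t)],r,5.5)
        im=cv2.copyMakeBorder(im,0,290-im.shape[0],0,262-im.shape[1],0); ims.append(im[:290,:262])
cv2.imwrite('pics/o3.png',np.vstack([np.hstack(ims[:3]),np.hstack(ims[3:])]))
p=ps[1]['image']
for y in range(104,144,4): print(y,[tuple(int(a) for a in p[y,x]) for x in range(206,240,4)])
```

```text
104 [(171, 171, 161), (112, 125, 129), (83, 95, 99), (177, 198, 207), (160, 177, 185), (175, 194, 201), (152, 169, 177), (154, 157, 149), (170, 171, 160)]
108 [(120, 134, 139), (171, 189, 196), (149, 165, 170), (121, 134, 139), (81, 91, 95), (104, 120, 127), (107, 122, 128), (114, 132, 140), (163, 167, 160)]
112 [(115, 130, 138), (92, 104, 111), (110, 127, 135), (59, 63, 66), (59, 66, 70), (39, 44, 45), (46, 51, 55), (135, 152, 160), (108, 124, 131)]
116 [(71, 81, 86), (134, 150, 157), (33, 34, 37), (34, 35, 38), (41, 42, 45), (42, 44, 47), (41, 42, 44), (155, 173, 181), (112, 128, 136)]
120 [(69, 80, 84), (154, 171, 179), (36, 38, 40), (38, 40, 42), (39, 41, 43), (38, 40, 42), (39, 41, 44), (72, 81, 85), (112, 129, 137)]
124 [(70, 80, 85), (100, 112, 117), (47, 51, 54), (37, 39, 41), (35, 37, 38), (35, 37, 40), (36, 36, 40), (51, 57, 62), (109, 126, 134)]
128 [(67, 77, 82), (112, 130, 138), (100, 115, 123), (33, 34, 37), (34, 34, 37), (34, 35, 39), (32, 32, 35), (37, 42, 46), (100, 112, 114)]
132 [(88, 91, 89), (96, 110, 118), (74, 86, 91), (27, 30, 32), (30, 32, 35), (62, 67, 75), (68, 73, 82), (59, 63, 69), (171, 172, 162)]
136 [(113, 115, 109), (148, 151, 144), (85, 98, 104), (65, 74, 79), (58, 62, 69), (69, 75, 83), (62, 66, 73), (30, 31, 34), (151, 153, 145)]
140 [(135, 136, 127), (111, 112, 105), (110, 111, 104), (106, 107, 101), (24, 26, 26), (29, 32, 33), (30, 32, 35), (55, 56, 55), (165, 166, 156)]
```

View pics/o3.png

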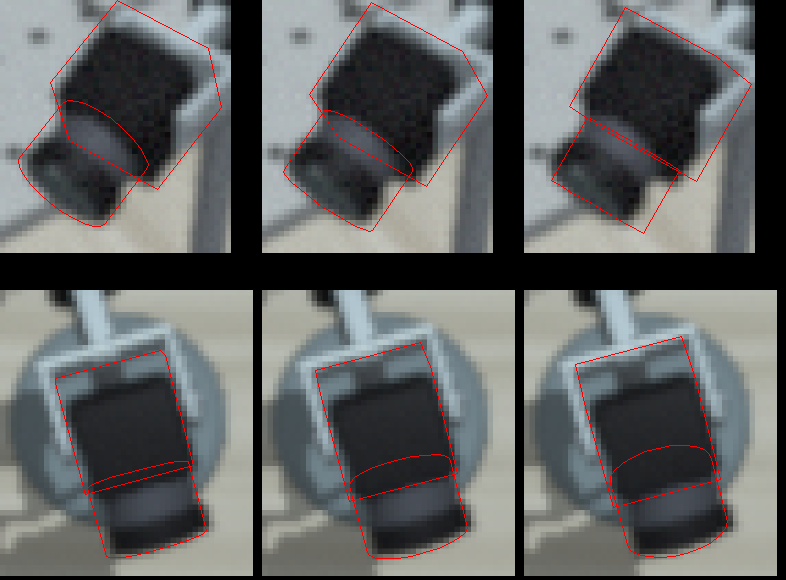

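```bash
cat > fit2.py <<'E'
from fit import *
import fit as F
def hulls2(v,p,cut=.040):
    P,d,yv,n=geom(v[:4]); hb,hf,w,hh,rt,rr=v[4:10]
    cube=[P+a*d+b*w*yv+c*hh*n for a in(-hb,hf) for b in(-1,1) for c in(-1,1)]
    C=lambda r,as_:[P+a*d+r*(np.cos(q)*yv+np.sin(q)*n) for a in as_ for q in np.linspace(0,6.28,24)]
    return [cv2.convexHull(np.float32([proj(p,X) for X in s])) for s in(cube,C(rt,(hf,.045)),C(rr,(cut,.055)))]
F.hulls=hulls2
def seg(p,roi):
    x0,y0,x1,y1=roi; im=p['image'][y0:y1,x0:x1].astype(int); mx=im.max(2); sat=im[:,:,2]-im[:,:,0]
    m=((mx<60)|((mx<100)&(sat<=14)&(im[:,:,2]>=im[:,:,0]))).astype(np.uint8)
    m=cv2.morphologyEx(m,cv2.MORPH_CLOSE,np.ones((3,3)))
    n,l,s,_=cv2.connectedComponentsWithStats(m,connectivity=4); m=(l==1+s[1:,4].argmax())
    fork=(mx>130)&(sat>12)
    return m.astype(np.float32),1-fork.astype(np.float32)*.8
sz0=np.array([.022,.022,.024,.022,.020,.023])
def fit2(views,x0,starts=(15,25,35,45),yaw0=15):
    D=[seg(p,r) for p,r in views]
    def cost(v):
        e=sum((w*np.abs(F.mask(v,p,r)-m)).sum()/m.sum() for (p,r),(m,w) in zip(views,D))
        return e+.01*np.sum(((v[:2]-x0)/.004)**2)+.004*np.sum(((v[4:]-sz0)/.0025)**2)
    best=None
    for t in starts:
        v=np.array([*x0,np.radians(yaw0),np.radians(t),*sz0])
        for _ in range(3):
            sx=np.vstack([v]+[v+e for e in np.diag([.004,.004,.1,.1]+[.002]*6)])
            r=minimize(cost,v,method='Nelder-Mead',options=dict(initial_simplex=sx,maxiter=500)); v=r.x
        print(t,v[:2].round(4),np.degrees(v[2:4]).round(1),(v[4:]*1e3).round(1),round(r.fun,3))
        if best is None or r.fun<best[1]: best=(v,r.fun)
    return best[0],best[1],D
E
python3 - <<'E'
from fit2 import *
ps=[snapshot('scene'),snapshot('top')]
rois=[(264,102,306,148),(208,104,242,148)]
V=list(zip(ps,rois)); v,c,D=fit2(V,np.array([.7888,.0925]))
np.save('v.npy',v)
print('scene only');fit2(V[:1],np.array([.7888,.0925]),(20,35));print('top only');fit2(V[1:],np.array([.7888,.0925]),(20,35))
P,d,yv,n=geom(v[:4]); print(P,d,'focus',P+.115*d,'mid',P+.183*d)
ims=[]
for p,r,m in zip(ps,rois,D):
    o=cv2.resize(F.overlay(p,v,r,8),None,fx=1,fy=1); q=cv2.cvtColor(cv2.resize((m[0]*255).astype(np.uint8),(o.shape[1]//2,o.shape[0]//2),interpolation=0),8)
    ims.append(cv2.copyMakeBorder(o,0,400-o.shape[0],0,4,0)); ims.append(cv2.copyMakeBorder(q,0,400-q.shape[0],0,4,0))
cv2.imwrite('pics/o4.png',cv2.resize(np.hstack(ims),(790,340)))
E
```

```text
15 [0.79   0.0932] [15.6 19.1] [20.7 24.6 22.4 19.9 21.3 20.7] 0.285
25 [0.79   0.0943] [16.  20.7] [20.2 25.5 22.4 20.8 21.2 21.2] 0.292
35 [0.7889 0.0944] [16.3 17.3] [16.6 24.2 22.7 18.  20.6 20.3] 0.262
45 [0.7902 0.0928] [14.9 32. ] [18.4 25.3 22.5 20.8 22.3 22.6] 0.327
scene only
20 [0.7886 0.0938] [14.  34.2] [20.4 23.8 20.1 21.3 19.9 21.5] 0.111
35 [0.788  0.0935] [13.6 35.3] [21.3 23.1 20.2 19.8 19.4 21. ] 0.11
top only
20 [0.7898 0.0926] [15.4 17.5] [21.  22.9 23.4 22.  22.2 21.9] 0.129
35 [0.7898 0.0926] [15.5 38. ] [19.9 23.9 23.2 21.8 21.6 22.2] 0.157
[0.71401415 0.07247153 0.27      ] [-0.91612058 -0.26860059 -0.29761856] focus [0.60866028 0.04158247 0.23577387] mid [0.54636408 0.02331763 0.2155358 ]
```

View pics/o4.png

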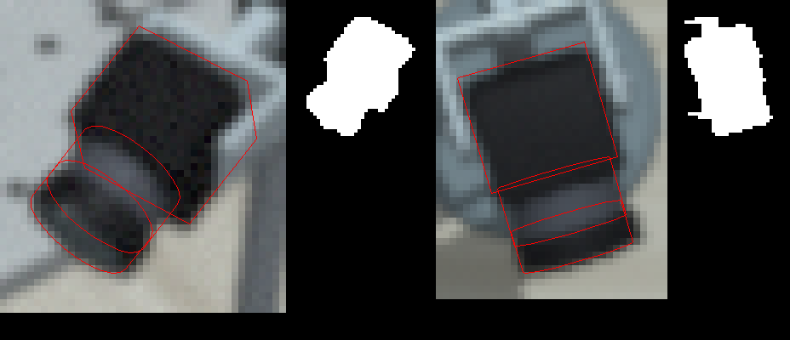

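```bash
python3 -m handwheel '[{"hand":-0.2,"slide":[12,13,3],"twist":[0,0,-6.2]},{"hand":-0.2,"slide":[12,13,3],"twist":[0,0,-6.2]},{"hand":-0.2,"slide":[12,13,3],"twist":[0,0,-6.2]},{"hand":-0.2,"slide":[25,27,3],"twist":[0,0,-6.2]},{"hand":-0.2,"slide":[25,27,3],"twist":[0,0,-6.2]},{"hand":-0.2,"slide":[25,27,3],"twist":[0,0,-6.2]},{"hand":-0.2,"slide":[38,41,3],"twist":[0,0,-6.2]},{"hand":-0.2,"slide":[38,41,3],"twist":[0,0,-6.2]},{"hand":-0.2,"slide":[38,41,3],"twist":[0,0,-6.2]},{"hand":-0.2,"slide":[38,41,3],"twist":[0,0,-6.2]}]'
python3 -m handwheel '[{"hand":-0.2,"slide":[3,2,1],"twist":[10,0,0]},{"hand":-0.2,"slide":[5,4,1],"twist":[20,0,0]},{"hand":-0.2,"slide":[5,4,1],"twist":[30,0,0]},{"hand":-0.2,"slide":[5,4,1],"twist":[40,0,0]},{"hand":-0.2,"slide":[5,4,1],"twist":[48,0,0]},{"hand":-0.2,"slide":[5,4,1],"twist":[48,0,0]},{"hand":-0.2,"slide":[5,4,1],"twist":[48,0,0]}]'
python3 - <<'E'
from h import *
p=snapshot('wrist'); save(p,'w1.png'); np.savez('w1.npz',**{k:p[k] for k in('image','intrinsics','k1','R','t')})
print(proj(p,[.714,.072,.27]),proj(p,[.61,.042,.22]),sensors.get_obs())
for q in('cam','focus'): print(spotter.mark_of(q,p))
E
```

```text
clock: 2.9
tool_pos: [0.5391, -0.215, 0.2614]
orientation: [-179.9, -0.1, 8.2]
contact_force: [-1.0, 0.6, -0.1]
width: 0.0513
grip_force: 0.0
clock: 3.78
tool_pos: [0.5859, -0.1806, 0.2722]
orientation: [-132.4, -5.7, 5.2]
contact_force: [0.3, 0.7, 0.7]
width: 0.0515
grip_force: 0.0
[112.86138358  24.85165814] [166.62603436 131.5590753 ] {'clock': 3.825, 'qpos': array([ 45.39802556,  34.59888407, -19.44838448,  79.72790023,
       -30.6196589 ,  91.78662893, -49.41982145]), 'joint_velocities': array([-0.71761391, -0.65835694, -0.31053748, -0.16257484, -0.07239923,
        0.17150675,  0.13565611]), 'tau': array([ 1.21118892e+00, -5.29332554e+01, -4.29334134e+00, -2.28577781e+01,
       -2.42158927e+00,  1.60891738e+00, -2.06620221e-03]), 'tool_pos': array([ 0.58619637, -0.17986357,  0.27286095]), 'orientation': array([-132.38943705,   -5.80545659,    5.26670882]), 'contact_force': array([0.0317835 , 1.34750799, 1.03604155]), 'ft_torque': array([-0.7953575 ,  0.02341825,  0.00371263]), 'grip_force': 0.0, 'width': 0.05118222286608267}
[{'centre': [0.7864, 0.0939, -0.0001], 'score': 0.65}]
[{'centre': [0.5147, -0.0442, 0.0438], 'score': 0.21}]
```

View pics/w1.png

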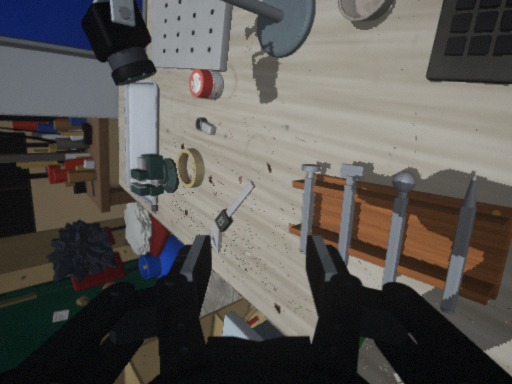

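The wrist view shows the black head at (118,45) with its lens rim at (133,75), nearly side-on. The rest with the ball punch (ball at (404,180)) is at lower right. Next I'll fit the tilt with this view.

Run:
```python
from fit2 import *
p=dict(np.load('w1.npz')); r=(72,0,165,95)
ps=[snapshot('scene'),snapshot('top')]
V=[(p,r)]+list(zip(ps,[(264,102,306,148),(208,104,242,148)]))
x0=np.array([.7885,.093])
F_seg=seg
import fit2
def seg2(q,roi):
    if q is not p: return F_seg(q,roi)
    x0,y0,x1,y1=roi; im=p['image'][y0:y1,x0:x1].astype(int); mx=im.max(2)
    m=((mx<80)).astype(np.uint8); m=cv2.morphologyEx(m,cv2.MORPH_OPEN,np.ones((5,5)))
    n,l,s,_=cv2.connectedComponentsWithStats(m,connectivity=4); m=(l==1+s[1:,4].argmax())
    hull=m.astype(np.float32); w=np.ones_like(hull); w[(mx>120)&(np.indices(mx.shape)[0]<24)&(np.indices(mx.shape)[1]>38)&(np.indices(mx.shape)[1]<66)]=.1
    return hull,w
fit2.seg=seg2
print('wrist');v,c,D=fit2.fit2(V[:1],x0,(20,35))
print('w+scene');v2,c,_=fit2.fit2(V[:2],x0,(20,35))
print('all');v3,c,_=fit2.fit2(V,x0,(20,35))
for u in(v,v2,v3):
    P,d,yv,n=geom(u[:4]); print('focus',P+.115*d,'mid',P+.183*d)
np.save('v.npy',v2)
o=F.overlay(p,v2,r,6); o3=cv2.cvtColor(cv2.resize((D[0][0]*255).astype(np.uint8),(200,204),interpolation=0),8)
cv2.imwrite('pics/o5.png',np.hstack([o,cv2.copyMakeBorder(o3,0,o.shape[0]-204,0,0,0)]))
```

```text
wrist
20 [0.789  0.0921] [15.1 21.5] [18.2 25.  25.8 21.4 20.3 22.6] 0.229
35 [0.7888 0.0924] [15.2 21.6] [17.4 25.  25.3 21.6 20.1 22.5] 0.228
w+scene
20 [0.789  0.0947] [15.8 22.8] [17.1 25.8 20.  23.5 20.3 20.8] 0.419
35 [0.7887 0.0952] [16.3 21.4] [16.  25.9 20.3 23.4 20.2 20.7] 0.42
all
20 [0.7896 0.0937] [16.  19.9] [19.9 25.  22.5 22.7 21.2 20.9] 0.584
35 [0.7902 0.0936] [15.8 20.7] [19.2 26.8 22.7 22.1 20.9 21.1] 0.587
focus [0.61033842 0.04399333 0.22762164] mid [0.54932984 0.02743965 0.20256313]
focus [0.61190257 0.04464191 0.2254179 ] mid [0.55157965 0.02760632 0.19905631]
focus [0.61071375 0.04240172 0.23083602] mid [0.54925265 0.02478789 0.20767819]
```

View pics/o5.png

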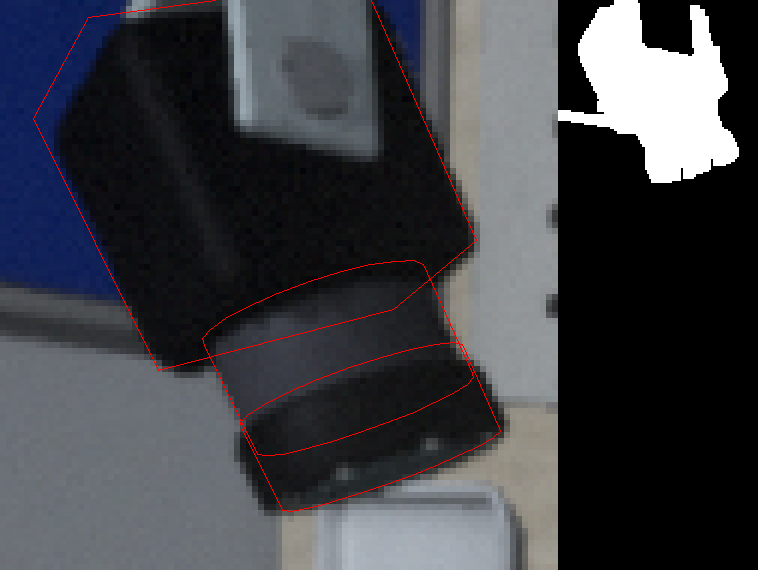

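Run:
```python
from fit2 import *
p=dict(np.load('w1.npz')); r=(72,0,165,95)
x0_,y0_,x1,y1=r; mx=p['image'][y0_:y1,x0_:x1].max(2); yy,xx=np.indices(mx.shape)
m=cv2.morphologyEx((mx<75).astype(np.uint8),cv2.MORPH_CLOSE,np.ones((3,3))); m=cv2.morphologyEx(m,cv2.MORPH_OPEN,np.ones((7,7)))
n,l,s,_=cv2.connectedComponentsWithStats(m,connectivity=4); m=(l==1+s[1:,4].argmax()).astype(np.float32)
w=np.ones_like(m); w[(yy<28)&(xx>36)&(xx<66)]=0; w[yy>56]=2.5; w[(yy<20)&(xx<20)]=.2
for rr in(.023,.0235):
  for sg in(.0015,.004):
    def cost(u):
        v=np.array([u[0],u[1],u[2],u[3],u[4],u[5],u[6],u[7],u[8],rr])
        return (w*np.abs(F.mask(v,p,r)-m)).sum()/m.sum()+.01*(((u[0]-.7887)/sg)**2+((u[1]-.093)/sg)**2)+.003*np.sum(((v[4:9]-[.024,.024,.024,.024,.020])/.003)**2)+.01*((u[2]-.27)/.05)**2
    best=None
    for t in(.25,.5):
        u=np.array([.7887,.093,.27,t,.024,.024,.024,.024,.02])
        for _ in range(3):
            sx=np.vstack([u]+[u+e for e in np.diag([.003,.003,.08,.08]+[.002]*5)])
            q=minimize(cost,u,method='Nelder-Mead',options=dict(initial_simplex=sx,maxiter=700)); u=q.x
        if best is None or q.fun<best[0]: best=(q.fun,u)
    u=best[1]; P,d,_,_=geom(u[:4]); print(rr,sg,u[:2].round(4),np.degrees(u[2:4]).round(1),(u[4:]*1e3).round(1),round(best[0],3),'focus',P+.115*d)
from h import *
p=snapshot('wrist')
for q in('ball_punch_mid','ball','point_punch_mid','spade_punch_mid','rest'): print(q,[(np.round(d['centre'],4),round(d['score'],2)) for d in spotter.mark_of(q,p)][:3])
```

```text
0.023 0.0015 [0.7891 0.093 ] [15.4 21.4] [23.4 26.4 23.6 22.1 19.9] 0.085 focus [0.61066644 0.04385739 0.22798683]
0.023 0.004 [0.7892 0.0928] [15.2 21.6] [23.7 26.5 23.8 22.  19.7] 0.085 focus [0.61068965 0.04446805 0.22767641]
0.0235 0.0015 [0.7891 0.0931] [14.5 22.5] [22.9 26.3 23.6 22.3 20. ] 0.095 focus [0.61071592 0.04679864 0.2260633 ]
0.0235 0.004 [0.789  0.0932] [15.2 22.1] [23.7 26.  23.3 22.3 20. ] 0.095 focus [0.61092939 0.04477586 0.22675774]
ball_punch_mid [(array([ 0.5335, -0.1768,  0.0451]), 0.63), (array([ 0.3466, -0.1619,  0.0119]), 0.62), (array([ 0.5193, -0.1473, -0.0021]), 0.2)]
ball [(array([ 0.5968, -0.1692,  0.042 ]), 0.72)]
point_punch_mid [(array([ 0.5434, -0.238 ,  0.0458]), 0.58)]
spade_punch_mid [(array([ 0.5216, -0.1164,  0.0454]), 0.75)]
rest [(array([ 0.5277, -0.1489, -0.0007]), 0.71)]
```

```bash
python3 -m handwheel '[{"hand":-0.2,"slide":[-2,0,0],"twist":[-10,0,0]},{"hand":-0.2,"slide":[-4,0.2,0],"twist":[-20,0,0]},{"hand":-0.2,"slide":[-5.4,0.4,-3],"twist":[-30,0,0]},{"hand":-0.2,"slide":[-5.4,0.4,-8],"twist":[-40,0,0]},{"hand":-0.2,"slide":[-5.4,0.4,-14],"twist":[-48,0,0]},{"hand":-0.2,"slide":[-5.4,0.4,-15],"twist":[-48,0,0]},{"hand":-0.2,"slide":[-5.4,0.4,-15],"twist":[-48,0,0]},{"hand":-0.2,"slide":[-5.4,0.4,-15],"twist":[-48,0,0]}]'
python3 - <<'E'
from h import *
p=snapshot('wrist'); o=sensors.get_obs(); print(o['tool_pos'],o['orientation'],o['clock'])
for q in('ball_punch_mid','ball'): print(q,[(np.round(d['centre'],4),round(d['score'],2)) for d in spotter.mark_of(q,p)][:3])
m=spotter.trace('ball_punch_mid',p)
for k in m[:3]:
    M=k['pixels'].astype(bool); yx=np.argwhere(M)[:,::-1]
    X=np.array([onz(p,u,.044) for u in yx[::5]])[:,:2]; c=X.mean(0); _,_,vt=np.linalg.svd(X-c); a=vt[0]*np.sign(vt[0,0])
    pr=(X-c)@a; print(k['score'],len(yx),'c',c,'yaw',np.degrees(np.arctan2(a[1],a[0])),'ext',c+a*pr.min(),c+a*pr.max())
E
```

```text
clock: 5.32
tool_pos: [0.5333, -0.18, 0.1235]
orientation: [179.9, -0.2, 7.4]
contact_force: [0.2, 0.7, 0.4]
width: 0.051
grip_force: 0.0
[ 0.53319535 -0.17969158  0.12338906] [179.91491967  -0.20576924   7.43475978] 5.375
ball_punch_mid [(array([ 0.349 , -0.1601,  0.0121]), 0.96), (array([ 0.5314, -0.178 ,  0.0448]), 0.9)]
ball [(array([ 0.4197, -0.171 ,  0.0147]), 0.88), (array([ 0.5965, -0.1658,  0.0415]), 0.72)]
0.98 824 c [ 0.42471161 -0.16668515] yaw -6.7684313641469185 ext [ 0.38915815 -0.16246552] [ 0.45105401 -0.16981157]
0.86 3020 c [ 0.54813508 -0.17380294] yaw 8.344410054527902 ext [ 0.46266775 -0.18633893] [ 0.60825865 -0.16498426]
```

```bash
python3 -m handwheel '[{"hand":-0.2,"slide":[-0.2,0.2,-3],"twist":[0,0,0.5]},{"hand":-0.2,"slide":[-0.2,0.2,-6],"twist":[0,0,0.5]},{"hand":-0.2,"slide":[-0.2,0.2,-8],"twist":[0,0,0.5]},{"hand":-0.2,"slide":[-0.2,0.2,-9.8],"twist":[0,0,0.5]},{"hand":-0.2,"slide":[-0.2,0.2,-9.8],"twist":[0,0,0.5]},{"hand":0.6,"slide":[-0.2,0.2,-9.8],"twist":[0,0,0.5]},{"hand":1,"slide":[-0.2,0.2,-9.8],"twist":[0,0,0.5]},{"hand":1,"slide":[-0.2,0.2,-9.8],"twist":[0,0,0.5]},{"hand":1,"slide":[-0.2,0.2,-9.8],"twist":[0,0,0.5]},{"hand":1,"slide":[-0.2,0.2,-9.8],"twist":[0,0,0.5]}]' 80
```

```text
clock: 6.78
tool_pos: [0.5306, -0.1757, 0.0245]
orientation: [179.9, -0.1, 8.1]
contact_force: [-1.0, -1.0, 5.6]
width: 0.0106
grip_force: 78.5
```

```bash
python3 -m handwheel '[{"hand":1,"slide":[0,0,1],"twist":[0,0,0]},{"hand":1,"slide":[0,0,3],"twist":[0,0,0]},{"hand":1,"slide":[0,0,6],"twist":[0,0,0]},{"hand":1,"slide":[0,0,10],"twist":[0,0,0]},{"hand":1,"slide":[0,0,14],"twist":[0,0,0]},{"hand":1,"slide":[0,0,14],"twist":[0,0,0]},{"hand":1,"slide":[0,0,14],"twist":[0,0,0]}]'
python3 - <<'E'
from h import *
from scipy.spatial.transform import Rotation as Ro
o=sensors.get_obs(); T=Ro.from_euler('xyz',o['orientation'],degrees=True).as_matrix(); print(o['tool_pos'],o['orientation'],o['width'],o['grip_force'],o['clock'])
a=np.array([.896,.245,.370])
c8,s8=np.cos(np.radians(8)),np.sin(np.radians(8))
xs=np.array([c8,s8,0]); zs=np.array([0,0,1]); ys=np.cross(zs,xs)
yf=np.cross([0,0,1],a); yf/=np.linalg.norm(yf); zf=np.cross(a,yf)
Rt=np.c_[a,yf,zf]@np.c_[xs,ys,zs].T
print('twist',np.degrees(Ro.from_matrix(Rt).as_rotvec()),'tcp',np.array([.5498,.0276,.2023])-.019*zf)
for n in('scene','wrist','top'):
    p=snapshot(n)
    for q in('ball','ball_punch_mid'): print(n,q,[(T.T@(np.array(d['centre'])-o['tool_pos']),round(d['score'],2)) for d in spotter.mark_of(q,p)][:3])
E
```

```text
clock: 7.65
tool_pos: [0.5287, -0.1746, 0.1627]
orientation: [-180.0, 0.1, 8.2]
contact_force: [-0.0, -0.3, -1.9]
width: 0.0104
grip_force: 78.4
[ 0.52866238 -0.17460603  0.16265039] [-1.79950521e+02  9.83204956e-02  8.17071665e+00] 0.010389563928232096 78.42543840408325 7.65
twist [  4.38732075 -21.28565394   7.20540539] tcp [0.55658107 0.0294542  0.18465105]
scene ball [(array([-0.10951652, -0.0245287 ,  0.14915978]), 0.55)]
scene ball_punch_mid [(array([-0.17546801, -0.03934836,  0.15568576]), 0.93), (array([-0.00440588,  0.00187606, -0.0176437 ]), 0.8)]
wrist ball [(array([ 0.06921617,  0.00274778, -0.01847079]), 0.6)]
wrist ball_punch_mid [(array([-0.00050338,  0.00071839, -0.0185494 ]), 0.88)]
top ball [(array([-0.11197978, -0.02144762,  0.14896135]), 0.57), (array([ 0.06930069, -0.0013833 , -0.02036737]), 0.42)]
top ball_punch_mid [(array([-0.17798549, -0.04223626,  0.15439257]), 0.59)]
```

```bash
python3 -m handwheel '[{"hand":1,"slide":[-2.6,4,0.5],"twist":[1,-5,1.7]},{"hand":1,"slide":[-2.6,8,0.5],"twist":[2,-10,3.4]},{"hand":1,"slide":[-2.6,12,0.3],"twist":[3,-15,5.1]},{"hand":1,"slide":[-2.6,16,0],"twist":[4.4,-21.3,7.2]},{"hand":1,"slide":[-2.6,18.9,0],"twist":[4.4,-21.3,7.2]},{"hand":1,"slide":[-2.6,18.9,0],"twist":[4.4,-21.3,7.2]},{"hand":1,"slide":[-2.6,18.9,0],"twist":[4.4,-21.3,7.2]},{"hand":1,"slide":[-2.6,18.9,0],"twist":[4.4,-21.3,7.2]}]'
cat > chk.py <<'E'
from h import *
from scipy.spatial.transform import Rotation as Ro
np.set_printoptions(precision=4,suppress=True)
o=sensors.get_obs(); T=Ro.from_euler('xyz',o['orientation'],degrees=True).as_matrix()
a=np.array([.896,.245,.370]); f=np.array([.6107,.0443,.2275])
x=T[:,0]; b=o['tool_pos']+T@[.068,0,-.019]
print(o['clock'],o['tool_pos'],'axis',x,'ang',np.degrees(np.arccos(x@a/np.linalg.norm(a))),'ball',b,'to go cm',(f-b)*100)
for n in('scene','top','wrist'):
    p=snapshot(n); print(n,'expected ball px',proj(p,b),'focus px',proj(p,f))
    for q in('ball',): print([(np.round(d['centre'],4),round(d['score'],2),proj(p,d['centre']).round()) for d in spotter.mark_of(q,p)])
    save(p,f'c_{n}.png')
E
python3 chk.py
```

```text
clock: 9.1
tool_pos: [0.5039, 0.0128, 0.1634]
orientation: [179.9, -21.7, 15.4]
contact_force: [-0.3, 0.8, -1.7]
width: 0.0106
grip_force: 78.5
9.1 [0.5039 0.0128 0.1634] axis [0.8958 0.2459 0.3702] ang 0.05623139064439445 ball [0.5581 0.0277 0.2062] to go cm [5.2642 1.6617 2.1304]
scene expected ball px [245.2707 176.567 ] focus px [259.817  156.3165]
[(array([0.5583, 0.0302, 0.2058]), 0.64, array([245., 176.])), (array([ 0.4137, -0.1668,  0.0164]), 0.55, array([242., 312.]))]
top expected ball px [241.2269 186.8518] focus px [234.3108 164.689 ]
[(array([ 0.4139, -0.1683,  0.0107]), 0.71, array([310., 244.])), (array([0.5598, 0.0253, 0.2071]), 0.56, array([242., 186.]))]
wrist expected ball px [260.494  123.6829] focus px [255.1311 -42.2061]
[(array([0.5594, 0.0258, 0.2048]), 0.84, array([266., 123.]))]
```

The predicted and seen ball positions agree to 2–3 mm, so I'll advance along the lens axis.

```bash
python3 -m handwheel '[{"hand":1,"slide":[1.3,0.4,0.5],"twist":[0,0,0]},{"hand":1,"slide":[2.6,0.8,1],"twist":[0,0,0]},{"hand":1,"slide":[3.9,1.2,1.5],"twist":[0,0,0]},{"hand":1,"slide":[4.8,1.5,1.9],"twist":[0,0,0]},{"hand":1,"slide":[5.2,1.6,2.1],"twist":[0,0,0]},{"hand":1,"slide":[5.2,1.6,2.1],"twist":[0,0,0]},{"hand":1,"slide":[5.2,1.6,2.1],"twist":[0,0,0]},{"hand":1,"slide":[5.2,1.6,2.1],"twist":[0,0,0]},{"hand":1,"slide":[5.2,1.6,2.1],"twist":[0,0,0]}]'
python3 chk.py
python3 - <<'E'
import cv2,numpy as np
a=cv2.imread('pics/c_scene.png')[90:200,210:320];b=cv2.imread('pics/c_top.png')[90:200,180:290]
cv2.imwrite('pics/fin.png',cv2.resize(np.hstack([a,b]),(800,400),interpolation=3))
E
```

```text
clock: 10.52
tool_pos: [0.5554, 0.0298, 0.1843]
orientation: [179.9, -21.7, 15.4]
contact_force: [0.2, 0.3, -0.4]
width: 0.0105
grip_force: 78.5
10.525 [0.5554 0.0298 0.1843] axis [0.8954 0.2474 0.3701] ang 0.1417994543493542 ball [0.6095 0.0447 0.2271] to go cm [ 0.1157 -0.0429  0.0427]
scene expected ball px [259.3005 156.5395] focus px [259.817  156.3165]
[(array([ 0.4134, -0.1679,  0.0128]), 0.9, array([242., 313.])), (array([0.6095, 0.0447, 0.2251]), 0.71, array([259., 157.]))]
top expected ball px [234.1427 165.1808] focus px [234.3108 164.689 ]
[(array([0.6127, 0.0418, 0.2268]), 0.66, array([235., 164.])), (array([ 0.4156, -0.1673,  0.0128]), 0.65, array([310., 243.]))]
wrist expected ball px [259.2489 124.3606] focus px [261.0039 121.6863]
[(array([0.6127, 0.0416, 0.2252]), 0.92, array([268., 120.]))]
```

View pics/fin.png

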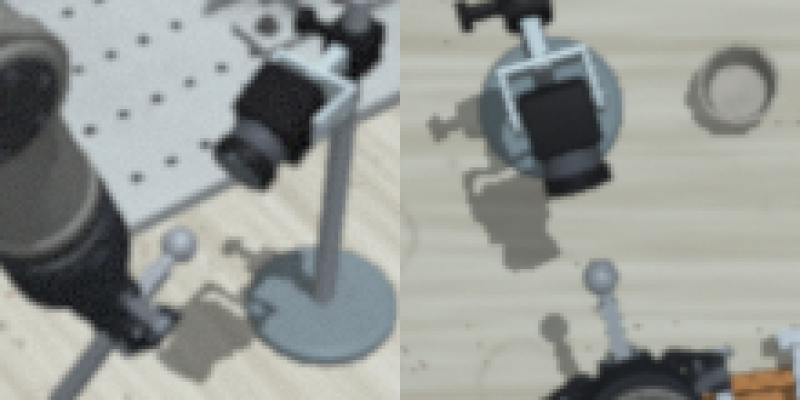

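The final crop shows the ball at crop (178,243) in the scene view and (600,277) in the top view, in free air in front of the lens, with the shank running away from it. Before handing in, I'll check the tilt numerically in the scene and top views with fixed sizes and a small free image shift.

Run:
```python
from fit2 import *
ps=[snapshot('scene'),snapshot('top')]; rois=[(264,102,306,148),(208,104,242,148)]
sz=[.0235,.0264,.0237,.022,.0198,.023]
for p,r,nm in zip(ps,rois,('scene','top')):
    m,w=seg(p,r)
    P,d,_,_=geom([.7891,.093,np.radians(15.4),np.radians(21.6)]); print(nm,'model pivot,glass',proj(p,P),proj(p,P+.055*d))
    for t in range(12,42,4):
        best=None
        for yw in(10,13,15.5,18,21):
            M=F.mask(np.array([.7891,.093,np.radians(yw),np.radians(t),*sz]),p,r)
            for dx in np.arange(-3,3.1,.5):
                for dy in np.arange(-3,3.1,.5):
                    S_=cv2.warpAffine(M,np.float32([[1,0,dx],[0,1,dy]]),M.shape[::-1])
                    c=(w*np.abs(S_-m)).sum()/m.sum()
                    if best is None or c<best[0]: best=(round(float(c),3),yw,dx,dy)
        print(t,best)
```

```text
scene model pivot,glass [288.61520428 118.7654803 ] [275.05182979 136.55696828]
12 (0.237, 21, np.float64(-2.0), np.float64(-2.0))
16 (0.238, 15.5, np.float64(0.0), np.float64(-1.0))
20 (0.235, 15.5, np.float64(0.0), np.float64(-1.0))
24 (0.23, 10, np.float64(3.0), np.float64(1.0))
28 (0.228, 15.5, np.float64(0.0), np.float64(-1.0))
32 (0.218, 10, np.float64(2.0), np.float64(1.0))
36 (0.225, 10, np.float64(1.0), np.float64(1.0))
40 (0.224, 10, np.float64(1.0), np.float64(1.0))
top model pivot,glass [222.02721723 119.18287617] [228.07455218 141.26329809]
12 (0.178, 15.5, np.float64(0.0), np.float64(0.0))
16 (0.171, 13, np.float64(2.0), np.float64(-1.0))
20 (0.168, 13, np.float64(2.0), np.float64(-1.0))
24 (0.177, 13, np.float64(2.0), np.float64(-1.0))
28 (0.188, 15.5, np.float64(0.0), np.float64(-1.0))
32 (0.19, 18, np.float64(-2.0), np.float64(-1.0))
36 (0.191, 15.5, np.float64(0.0), np.float64(-1.0))
40 (0.194, 15.5, np.float64(0.0), np.float64(-1.0))
```

```bash
python3 -c "
from plant import order,sensors
o=sensors.get_obs();print(o['clock'],abs(o['joint_velocities']).max(),o['grip_force'])
print(order.close_job())"
```

```text
10.925 0.03780249629568096 78.4574568271637
the job is handed in; nothing more can be done
None
```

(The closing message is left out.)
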